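# Slide a sand core along the rail into the corner nest

## Task

Push the loose C-shaped sand core flat against the aluminium rail of the bench fixture, well short of the blue pocket, then keep it pinned to the rail and slide it along into the corner pocket until it sits flush against both the rail and the end stop. Its edges crumble, so do not pick it up or tip it: only push it with the fingertips, flat on the plate. Leave everything else where it stands, and finish with the fingers clear of it.

Things in the scene. Friction and masses are not known exactly. Their poses are not given: they have to be found in the camera images.
- fixture: Bench fixture, fixed, immovable. Origin on the plate's underside; x points across the plate to the rail, y along the rail to the pocket, z up. Pale grey plate x -85 to +85, y -190 to +150 mm, 12 mm thick (top z = 12). Rail along its +x edge, blue end stop at its +y end, blue keeper block: all 28 mm above the plate (top z = 40). The pocket is the 55 mm wide corner between rail, stop and keeper.
- rail_face (a point): Point on the top inner edge of the aluminium rail (20 mm thick), midway along. The rail's flat inner face is at fixture x = +60 mm and runs the plate's whole length, y -190 to +150. Axes as the fixture's.
- stop_face (a point): Top of the inner corner where the blue end stop meets the rail, fixture x = +60, y = +125 mm. The stop's flat face is at y = +125, from x = -25 to the rail. Axes as the fixture's.
- keeper_mouth (a point): Top of the blue keeper block's corner at the pocket's mouth, fixture x = +5, y = +106 mm. The keeper spans x -15 to +5, y +106 to the stop. The 50 mm wide core passes between keeper and rail (55 mm) only if straight and close to the rail. Axes as the fixture's.
- pocket (a point): Where the core's origin lies when it is fully home: on the plate's top, at fixture x = +35, y = +75, z = +12 mm. The core then points as the fixture does. Axes as the fixture's.
- core: Loose ochre C-shaped sand core, about 0.2 kg, flat on the plate, short of the pocket, about 40 to 70 mm off the rail, turned up to 23 degrees. Outline 50 mm (x) by 100 mm (y), 30 mm high; origin at that outline's centre, on the underside; x to the rail, y to the pocket, z up. The +x side is straight and flat. Lugs on its -x side at y -50 to -26 and y +20 to +50, a notch between.
- notch (a point): Top edge of the notch's flat floor, midway, at core x = -7, y = -3, z = +30 mm. The notch (x -25 to -7, y -26 to +20, full height) is open to -x and lies about opposite the centre of mass. Fingertips up to 40 mm broad fit in it; a broad push keeps the core from swinging. They can press the core to the rail (+x) and push the lug at y = +20 along (+y).. Axes as the core's.
- plug_gauge: bystander: steel plug gauge with black grip, 22 mm diameter, 55 mm tall, standing upright on the fixture plate on the robot's side of the keeper block; origin at centre of its underside
- glue_jar: bystander: orange jar with a white cap, 60 mm diameter, 85 mm tall, on the bench to the left; origin at centre of underside
- brush: bystander: hand brush lying on the bench far left, about 200 mm long; origin under its middle
- ring_core: bystander: ochre sand ring, 64 mm outer and 32 mm inner diameter, 25 mm high, on the bench to the near left; origin at centre of underside
- housing_core: bystander: brown cored sand block, 100 x 85 x 75 mm, on the bench to the right; origin at centre of underside
- bar_core: bystander: flat ochre sand bar 90 x 35 x 22 mm with two dark round marks, on the bench to the near right; origin at centre of underside
- scraper: bystander: metal scraper lying on the bench far right, about 280 mm long; origin under its middle
Things that resemble listed ones, but are neither listed nor needed, are in the scene too. Leave any pink or turquoise look-alike of the core alone.

How it is judged:
On the way, in this order (a step that is already met when the one before it is completed fails the run):
1. the core lies flat against the rail, well short of the pocket (x of core in the frame of fixture above 0.031 m and angle between the y axis of core and the y axis of fixture, either way round below 0.08 rad and y of core in the frame of fixture below 0.025 m and z of core in the frame of fixture below 0.016 m), for 0.2 s.
2. the core is home in the corner pocket, against the rail and the end stop (x of core in the frame of fixture above 0.0315 m and y of core in the frame of fixture above 0.0715 m and angle between the y axis of core and the y axis of fixture, either way round below 0.06 rad and z of core in the frame of fixture below 0.016 m), for 0.2 s.
At the end, for the whole second after the job is handed in: The core lies flat on the plate in the corner pocket, at rest, its straight side within 3.5 mm of the rail and its end within 3.5 mm of the end stop, square to the rail within 0.06 rad (x of core in the frame of fixture between 0.0315 and 0.039 m and y of core in the frame of fixture between 0.0715 and 0.079 m and angle between the y axis of core and the y axis of fixture, either way round below 0.06 rad and z of core in the frame of fixture between 0.009 and 0.015 m and linear speed of core below 0.01 m/s); the robot touches nothing.
It fails at once if the core is lifted more than 10 mm off the plate (z of core in the frame of fixture above 0.022 m).
It fails at once if the core is tipped (angle between core's own z axis and vertical above 0.25 rad).
It fails at once if near the pocket, the core comes more than 8 mm off the rail (y of core in the frame of fixture above 0.03 m and x of core in the frame of fixture below 0.027 m).
It fails at once if a bystander is moved (distance of any of plug_gauge, glue_jar, brush, ring_core, housing_core, bar_core, scraper from where it was at the start of the episode above 0.02 m).
It fails at once if the plug gauge is knocked over (angle between plug_gauge's own z axis and vertical above 0.4 rad).
It also fails if it takes over 45 s, if anything falls off the work surface, if the arm or the gripper's body presses on something with over 40 N, if the wrist force passes 120 N, or if a joint passes its speed limit or range.

## Robot

A 6-joint arm with a two-finger parallel gripper is mounted at the origin on the work surface. World frame = base frame: x ahead of the robot, y to its left, z up, the work surface at z = 0. Lengths are in m, angles in rad, forces in N, time in s.
With the tool pointing down it reaches from about 0.375 to 0.975 m from the base axis. Payload 3.8 kg.
Tool frame: the origin (TCP) lies at the very end of the fingers, on their centre line; the grasp point (between the pads) lies 19 mm behind it; z points along the fingers, y is the line along which they close (so a half turn about z gives the same grasp; the last joint's range is limited). The gripper opens to 85 mm and grips with 20 to 120 N. Pads are 22 mm wide; open, the fingers measure 114 mm over their backs; the gripper's body (76 mm by 85 mm) begins 54 mm behind the grasp point. The pads swing forward as they close: fully open they stand 13 mm farther back than shut.
Start: joints at [1.25, 0.264, 1.604, -0, 1.274, -0.037], TCP at [0.189, 0.648, 0.231] pointing down, gripper open.
Joint ranges: [-2.63, 2.63], [-0.94, 2.18], [0.31, 2.57], [-1.31, 4.45], [0, 2.66], [-2.55, 2.55]. Speed limits (rad/s): [2.57, 2.57, 3.14, 3.14, 3.14, 3.14].

## Interface

Orientations are given as a rotation vector (axis times angle).
In Python, from workcell import read_state, read_camera, calibration, finish_job gives the robot as it stands.
- The arm moves only by the tool step_arm, never from a script. Its argument "commands" is a list of rows, each an object of numbers: "fingers": the gripper's target within -1 to 1 (shut at 1, half-way at 0, fully open at -1); "dx", "dy", "dz": the shift along the tool's x, y, z in m; "roll": the turn about the tool's z in degrees. In form: [{"fingers": .., "dx": .., "dy": .., "dz": .., "roll": ..}, ...]. A call has 1 to 8 rows; each row is the pose to reach, as a shift and turn from the pose commanded when the call began, along the tool's axes at that moment; what a row does not reach only later rows make up. A row lasts 1/8 s, in which the tool goes at most 62.5 mm and 10.7 degrees, less where a joint would pass 70% of its speed; a pose out of reach is approached as far as the arm can. A call with a gripper value outside its range is refused whole. The fingers move at their own pace and stop on an object; "squeeze" is the grip in N (left out, the last holds). Time passes only in rows, so rows that repeat a pose let the fingers close. It gives the time, the measured TCP pose, the force, the opening and the grip force at its end, in the units of the state.
- read_state(): the state, without advancing time (a new reading comes with each control period).
- read_camera(name): name is "scene" or "top" or "wrist"; returns (picture, depth): 384x512x3 uint8, blue, green, red; 384x512 float32, m along the optical axis (not along the pixel's ray), 0 where there is no reading.
- calibration(name): a dict with "intrinsics" (3x3 intrinsics, pixels), "world_to_cam" (4x4, takes a point from world to camera coordinates). Camera axes: x right, y up, looking along -z (the intrinsics and any distortion apply to the point x, -y, -z); pixel columns grow to the right and rows downward; lengths in m; the calibration is good to about 2 mm. A picture is of the moment at which its call begins: read the wrist's pose just before it. calibration takes no time and is no camera call; for the wrist camera it gives the pose at the moment of the call.
- finish_job(): hands the job in; it is judged then, once.
The state is a dict: "time": time; "q": joint angles; "joint_vel": joint speeds; "joint_torque": joint torques, N m; "tool_pos": TCP position; "tcp_rot": TCP orientation; "wrist_force": force on the tool from outside, world axes, zero at the start; "torque": the same for the moment, N m; "width": opening from 0.0 (shut) to 1.0 (fully open); "grip_force": force on a finger pad.
Only numpy, scipy, OpenCV 4.12 (cv2) and the standard library are available. Lean on these libraries where they do the work, as an engineer would, in place of code of your own. Each camera call takes 0.05 s, during which the arm holds its last target. There are 200 camera calls.

## Working session

There is one attempt and no reset: what is moved stays moved. The work goes in short steps, Python scripts to look and compute and a tool call to move; the robot and the scene stay as the last step left them, time stands still between calls to the robot, and variables do not carry over. Pictures are saved under pics/ and viewed, at most 10 in all, crops included, and the job is handed in when it is done.

Besides the shell and the picture viewer there is one more tool, called after "Call:" in YAML: its name, and indented under it one key for each argument. step_arm: Moves the arm, as the interface text tells. Its arguments: {"type":"object","properties":{"commands":{"type":"array","items":{"type":"object","properties":{"fingers":{"type":"number"},"dx":{"type":"number"},"dy":{"type":"number"},"dz":{"type":"number"},"roll":{"type":"number"}}}},"squeeze":{"type":"number"}},"required":["commands"]}

```bash
ls; mkdir -p pics; python3 - <<'E'
from workcell import *
import cv2, numpy as np
s=read_state(); print({k:np.round(v,3).tolist() for k,v in s.items()})
for n in("top","scene"):
    p,d=read_camera(n); c=calibration(n); cv2.imwrite(f"pics/{n}0.png",p); np.savez(f"{n}0.npz",p=p,d=d,K=c["intrinsics"],T=c["world_to_cam"]); print(n,c)
E
```

```text
pics
{'time': 0.0, 'q': [1.25, 0.265, 1.605, 0.0, 1.274, -0.037], 'joint_vel': [0.001, 0.0, -0.002, -0.0, 0.0, -0.001], 'joint_torque': [-0.0, -51.512, -36.73, -0.0, 0.013, -0.0], 'tool_pos': [0.189, 0.647, 0.23], 'tcp_rot': [-0.444, -3.11, 0.003], 'wrist_force': [0.478, 0.105, -0.321], 'torque': [0.077, 0.051, 0.029], 'grip_force': 0.0, 'width': 1.002}
top {'intrinsics': array([[388.64842926,   0.        , 247.81075897],
       [  0.        , 388.64842926, 192.64811092],
       [  0.        ,   0.        ,   1.        ]]), 'world_to_cam': array([[-0.01771641, -0.99981637, -0.00730488,  0.01391692],
       [ 0.98207247, -0.0187724 ,  0.1875667 , -0.52951818],
       [-0.18766938, -0.00385092,  0.98222471, -1.05282003],
       [ 0.        ,  0.        ,  0.        ,  1.        ]])}
scene {'intrinsics': array([[365.1787424 ,   0.        , 256.48632644],
       [  0.        , 365.1787424 , 194.06763672],
       [  0.        ,   0.        ,   1.        ]]), 'world_to_cam': array([[-0.72315611,  0.69068206,  0.00188193,  0.36499172],
       [-0.38035434, -0.40050899,  0.83362049,  0.14926342],
       [ 0.57652045,  0.60212195,  0.55233444, -1.35053609],
       [ 0.        ,  0.        ,  0.        ,  1.        ]])}
```

View pics/top0.png

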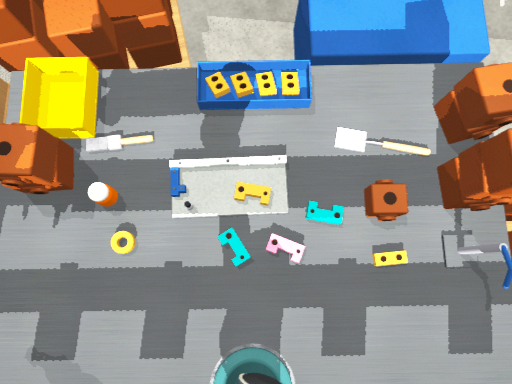

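View pics/scene0.png

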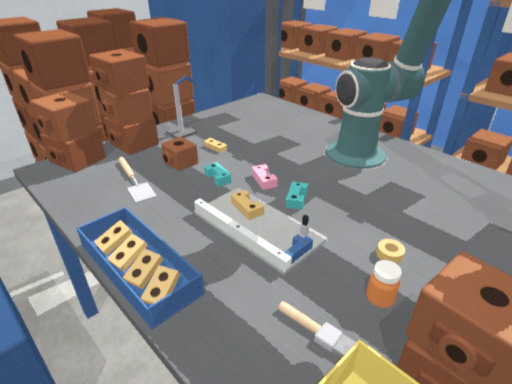

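The top view shows the grey fixture, with the rail along its top edge at v≈160 and the blue stop/keeper on the left at (177,183). The plug gauge is at (188,205). Candidates for the core:
- Ochre C on the plate at (253,192). This one fits: ochre, on the plate, short of the pocket.
- Pink look-alike at (286,247).
- Turquoise look-alikes at (234,247) and (325,213).
- Ochre cores in the blue tray at (253,85).

Next I'll rectify and enlarge a crop to confirm, and measure.

```bash
cat > h.py <<'E'
import numpy as np, cv2
def cloud(p,d,K,T):
    v,u=np.mgrid[:d.shape[0],:d.shape[1]]
    X=np.stack([(u-K[0,2])/K[0,0]*d,-(v-K[1,2])/K[1,1]*d,-d],-1)
    return (X-T[:3,3])@T[:3,:3]
def proj(P,K,T):
    c=np.atleast_2d(P)@T[:3,:3].T+T[:3,3]
    return np.stack([K[0,0]*c[:,0]/-c[:,2]+K[0,2],K[1,1]*c[:,1]/c[:,2]+K[1,2]],-1)
def place(P,x,y,a):
    c,s=np.cos(a),np.sin(a); P=np.asarray(P,float)
    return np.stack([x+c*P[:,0]-s*P[:,1],y+s*P[:,0]+c*P[:,1],P[:,2]],-1)
E
python3 - <<'E'
from h import *
z=np.load("top0.npz"); p,d,K,T=[z[k] for k in"pdKT"]; W=cloud(p,d,K,T)
cv2.imwrite("pics/crop0.png",cv2.resize(p[140:270,150:360],None,fx=3.8,fy=3.8,interpolation=cv2.INTER_CUBIC))
hsv=cv2.cvtColor(p,cv2.COLOR_BGR2HSV)
R=np.zeros(d.shape,bool); R[150:225,160:295]=1
oc=R&(hsv[...,0]>10)&(hsv[...,0]<35)&(hsv[...,1]>110)&(W[...,2]>.034)
print("ochre n",oc.sum(),np.median(W[oc],0), cv2.minAreaRect((W[oc][:,:2]*1000).astype(np.float32)))
rail=R&(hsv[...,1]<60)&(W[...,2]>.032)&(W[...,2]<.048)&(np.mgrid[:384,:512][0]<175)
print("rail",rail.sum(),np.median(W[rail],0),cv2.minAreaRect((W[rail][:,:2]*1000).astype(np.float32)))
pl=R&(hsv[...,1]<60)&(W[...,2]>.006)&(W[...,2]<.02)
print("plate",pl.sum(),np.median(W[pl],0),cv2.minAreaRect((W[pl][:,:2]*1000).astype(np.float32)))
bl=R&(hsv[...,0]>100)&(hsv[...,0]<125)&(hsv[...,1]>150)&(W[...,2]>.03)&(W[...,2]<.048)
print("blue",bl.sum(),np.median(W[bl],0),cv2.minAreaRect((W[bl][:,:2]*1000).astype(np.float32)))
E
```

```text
ochre n 480 [ 0.53556137 -0.0082474   0.04193449] ((443.9343566894531, 11.19039535522461), (98.75540161132812, 232.11888122558594), 77.69823455810547)
rail 843 [0.62744132 0.06300267 0.03981995] ((624.8978271484375, 62.68669891357422), (35.45354461669922, 338.9454040527344), 3.134060859680176)
plate 4729 [0.5463093  0.06800923 0.01185385] ((556.8604736328125, 75.32337951660156), (372.40106201171875, 220.47348022460938), 88.91153717041016)
blue 236 [0.56102589 0.21313388 0.0400952 ] ((569.9671630859375, 207.8614501953125), (80.17227935791016, 38.991790771484375), 3.509974956512451)
```

View pics/crop0.png

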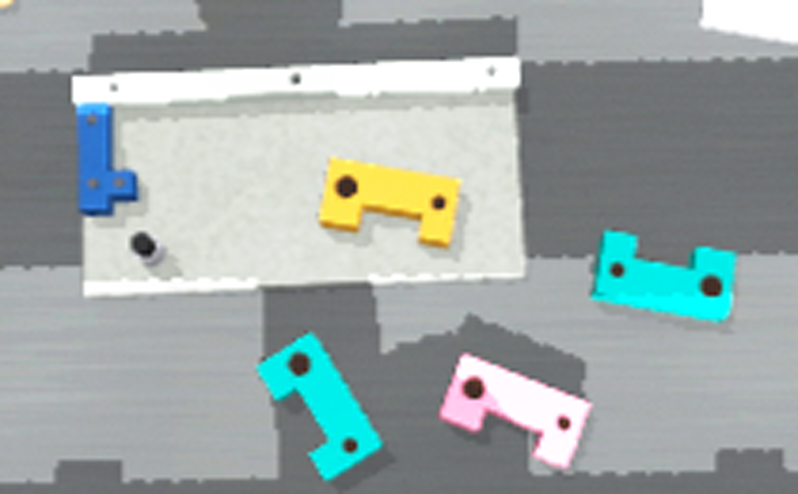

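The enlarged crop confirms it. The ochre C on the plate at crop (390,200) has its wide lug on the left towards the pocket (+y) and its notch facing the robot. I'll move above it for a close wrist view.

```bash
cat >> h.py <<'E'
from scipy.spatial.transform import Rotation as Rn
def tool(s):
    R=Rn.from_rotvec(s["tcp_rot"]).as_matrix(); return R,np.arctan2(-R[0,1],R[1,1])
def go(s,x,y,z,yaw):
    R,ps=tool(s); d=R.T@(np.array([x,y,z])-s["tool_pos"]); dd=np.degrees(yaw-ps)
    print("t",round(s["time"],2),"dx,dy,dz mm",np.round(d*1000,1),"roll",round(-dd,2),"tooly yaw",round(np.degrees(ps),2), "down",np.round(R[:,2],3))
E
python3 - <<'E'
from h import *; from workcell import *
go(read_state(),.50,.03,.28,np.radians(2.5))
z=np.load("top0.npz"); p,d,K,T=[z[k] for k in"pdKT"]; W=cloud(p,d,K,T)
hsv=cv2.cvtColor(p,cv2.COLOR_BGR2HSV)
u0,v0=233,180
oc=np.zeros(d.shape,bool); oc[178:210,228:278]=1
oc&=(hsv[...,0]>10)&(hsv[...,0]<35)&(hsv[...,1]>110)
print(oc.sum(),np.median(W[oc],0),cv2.minAreaRect((W[oc&(W[...,2]>.034)][:,:2]*1000).astype(np.float32)))
g=np.zeros(d.shape,bool); g[195:215,180:195]=1; g&=W[...,2]>.055; print("gauge",np.median(W[g],0))
E
```

```text
t 0.1 dx,dy,dz mm [-471.6 -505.6  -48.9] roll -18.76 tooly yaw -16.26 down [-0.001 -0.002 -1.   ]
524 [ 0.53329981 -0.0082474   0.04160931] ((443.9343566894531, 11.19039535522461), (98.75540161132812, 232.11888122558594), 77.69823455810547)
gauge [0.50010973 0.17398153 0.06692413]
```

Call:
step_arm:
  commands:
    - {"fingers":0.8,"dx":-0.47,"dy":-0.505,"dz":-0.05,"roll":-18.8}
    - {"fingers":0.8,"dx":-0.47,"dy":-0.505,"dz":-0.05,"roll":-18.8}
    - {"fingers":0.8,"dx":-0.47,"dy":-0.505,"dz":-0.05,"roll":-18.8}
    - {"fingers":0.8,"dx":-0.47,"dy":-0.505,"dz":-0.05,"roll":-18.8}
    - {"fingers":0.8,"dx":-0.47,"dy":-0.505,"dz":-0.05,"roll":-18.8}
    - {"fingers":0.8,"dx":-0.47,"dy":-0.505,"dz":-0.05,"roll":-18.8}
    - {"fingers":0.8,"dx":-0.47,"dy":-0.505,"dz":-0.05,"roll":-18.8}
    - {"fingers":0.8,"dx":-0.47,"dy":-0.505,"dz":-0.05,"roll":-18.8}

```text
time: 1.1
tool_pos: [0.4132, 0.2005, 0.2673]
tcp_rot: [-0.07, 3.141, 0.0]
wrist_force: [1.0, 1.3, -0.7]
width: 0.102
grip_force: 0.0
```

Call:
step_arm:
  commands:
    - {"fingers":0.8,"dx":-0.5,"dy":0,"dz":0,"roll":0}

```text
time: 1.23
tool_pos: [0.4743, 0.2013, 0.2677]
tcp_rot: [0.064, -3.141, 0.001]
wrist_force: [0.4, 1.2, 1.1]
width: 0.101
grip_force: 0.0
```

Call:
step_arm:
  commands:
    - {"fingers":0.8,"dx":0.01,"dy":-0.17,"dz":-0.01,"roll":0}
    - {"fingers":0.8,"dx":0.01,"dy":-0.17,"dz":-0.01,"roll":0}
    - {"fingers":0.8,"dx":0.01,"dy":-0.17,"dz":-0.01,"roll":0}
    - {"fingers":0.8,"dx":0.01,"dy":-0.17,"dz":-0.01,"roll":0}
    - {"fingers":0.8,"dx":0.01,"dy":-0.17,"dz":-0.01,"roll":0}

```text
time: 1.85
tool_pos: [0.4727, 0.0351, 0.2771]
tcp_rot: [0.068, -3.14, -0.001]
wrist_force: [-0.5, 1.1, 0.6]
width: 0.1
grip_force: 0.0
```

```bash
python3 - <<'E'
from h import *; from workcell import *
c=calibration("wrist"); p,d=read_camera("wrist"); s=read_state(); print(s["tool_pos"],s["width"])
cv2.imwrite("pics/w1.png",p); np.savez("w1.npz",p=p,d=d,K=c["intrinsics"],T=c["world_to_cam"]); print(c["intrinsics"], -c["world_to_cam"][:3,:3].T@c["world_to_cam"][:3,3])
E
```

```text
[0.47271385 0.03560984 0.27710978] 0.10262939796078245
[[268.72841858   0.         250.98307866]
 [  0.         268.72841858 194.36664745]
 [  0.           0.           1.        ]] [0.39857494 0.03170349 0.41914702]
```

View pics/w1.png

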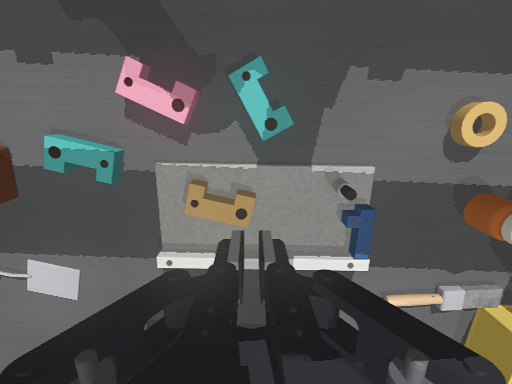

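Wrist view: the core is at (220,204), the rail runs along v≈261, the stop/keeper is at (360,230) and the gauge at (347,191). Now I'll fit the poses.

```bash
cat >> h.py <<'E'
from scipy.optimize import minimize
CORE=np.array([[25,-50],[25,50],[-25,50],[-25,20],[-7,20],[-7,-26],[-25,-26],[-25,-50]])/1000.
def sil(poly,z0,z1,pose,K,T,S=4):
    m=np.zeros((384*S,512*S),np.uint8); n=len(poly)
    q=lambda z:proj(place(np.c_[poly,np.full(n,z)],*pose),K,T)
    a,b=q(z0),q(z1); f=lambda P:cv2.fillPoly(m,[np.round((P+.5)*S-.5).astype(np.int32)],1)
    f(b)
    for i in range(n): j=(i+1)%n; f(np.array([a[i],a[j],b[j],b[i]]))
    return cv2.resize(m.astype(np.float32),(512,384),interpolation=cv2.INTER_AREA)
def fit(mask,models,x0,K,T):
    mk=mask.astype(np.float32)
    def c(v):
        m=np.zeros_like(mk)
        for (P,a,b) in models: m=np.maximum(m,sil(P,a,b,(v[0],v[1],v[2]/10),K,T))
        return np.abs(m-mk).sum()/mk.sum()
    r=minimize(c,[x0[0],x0[1],x0[2]*10],method="Nelder-Mead",options=dict(initial_simplex=np.array([x0[0],x0[1],x0[2]*10])+np.array([[0,0,0],[.01,0,0],[0,.01,0],[0,0,.8]]),xatol=1e-4,fatol=1e-5))
    return np.array([r.x[0],r.x[1],r.x[2]/10]),r.fun
def box(a,b,c,d): return np.array([[a,c],[b,c],[b,d],[a,d]])/1000.
def big(m):
    n,l,st,_=cv2.connectedComponentsWithStats(m.astype(np.uint8)); return l==1+st[1:,4].argmax()
def corefit(p,K,T,guess,zt=.012):
    hsv=cv2.cvtColor(p,cv2.COLOR_BGR2HSV); r=np.zeros(p.shape[:2],bool)
    u,v=proj([[guess[0],guess[1],.03]],K,T)[0].astype(int); r[max(v-45,0):v+45,max(u-55,0):u+55]=1
    m=r&(hsv[...,0]>8)&(hsv[...,0]<35)&(hsv[...,1]>90)
    m=big(m); k=cv2.morphologyEx(m.astype(np.uint8),cv2.MORPH_CLOSE,np.ones((3,3)))
    cs,_=cv2.findContours(k,cv2.RETR_EXTERNAL,cv2.CHAIN_APPROX_NONE); k[:]=0; cv2.drawContours(k,cs,-1,1,-1)
    return fit(k,[(CORE,zt,zt+.03)],guess,K,T)
E
python3 - <<'E'
from h import *
for n in("top0","w1"):
    z=np.load(n+".npz"); p,d,K,T=[z[k] for k in"pdKT"]; W=cloud(p,d,K,T); hsv=cv2.cvtColor(p,cv2.COLOR_BGR2HSV)
    R=(abs(W[...,0]-.55)<.13)&(abs(W[...,1]-.06)<.2)&(d>0)
    bl=big(R&(hsv[...,0]>100)&(hsv[...,0]<125)&(hsv[...,1]>120))
    print(n,"core",corefit(p,K,T,(.535,-.008,-.2)))
    print("  fixture from blue",bl.sum(),fit(bl,[(box(-25,60,125,150),.012,.04),(box(-15,5,106,126),.012,.04)],(.545,.07,.045),K,T))
    ra=R&(abs(W[...,2]-.04)<.006)&(W[...,0]>.59)&(hsv[...,1]<60)
    P=W[ra][:,:2]; 
    for _ in range(3):
        A=np.polyfit(P[:,1],P[:,0],1); e=P[:,0]-np.polyval(A,P[:,1]); P=P[abs(e)<.013]
    print("  rail mid-line slope deg",np.degrees(np.arctan(-A[0])),"x at y=.06",np.polyval(A,.06),"y range",np.percentile(P[:,1],[.5,99.5]),"n",len(P))
    fp=big(R&(W[...,2]>.007)&(W[...,2]<.05)); print("  footprint",cv2.minAreaRect((W[fp][:,:2]*1000).astype(np.float32)))
E
```

```text
top0 core (array([ 0.53241128, -0.00818073, -0.19310669]), np.float64(0.06104129180312157))
  fixture from blue 284 (array([0.55505169, 0.08027333, 0.00602364]), np.float64(0.32108274102211))
  rail mid-line slope deg 1.5414742126488368 x at y=.06 0.6279252592816718 y range [-0.10585786  0.23174107] n 820
  footprint ((556.0252075195312, 64.31889343261719), (165.89723205566406, 346.22381591796875), 1.4261500835418701)
w1 core (array([ 0.53361005, -0.00995147, -0.18958701]), np.float64(0.07177947461605072))
  fixture from blue 940 (array([0.5552419 , 0.07565981, 0.01736589]), np.float64(0.5745345950126648))
  rail mid-line slope deg 1.5134234710196575 x at y=.06 0.6274081127050395 y range [-0.10854369  0.22804624] n 1806
  footprint ((556.9053955078125, 57.79389953613281), (165.677490234375, 340.48046875), 1.6227654218673706)
```

```bash
cat >> h.py <<'E'
FIX=(.557,.0796,np.radians(1.5))
def tofix(x,y):
    c,s=np.cos(FIX[2]),np.sin(FIX[2]); a,b=x-FIX[0],y-FIX[1]; return np.array([c*a+s*b,-s*a+c*b])*1000
E
python3 - <<'E'
from h import *; from workcell import *
core=(.533,-.009,-.191); e=place([[-.046,-.003,0]],*core)[0]; print(e, "core in fix",tofix(*core[:2]))
go(read_state(),e[0],e[1],.018,core[2])
E
```

```text
[ 0.48726699 -0.00321277  0.        ] core in fix [-26.31105342 -87.94139223]
t 1.9 dx,dy,dz mm [-12.9 -39.6 259.1] roll 13.51 tooly yaw 2.56 down [-0.001  0.001 -1.   ]
```

Call:
step_arm:
  commands:
    - {"fingers":0.9,"dx":-0.013,"dy":-0.04,"dz":0.05,"roll":10}
    - {"fingers":0.9,"dx":-0.013,"dy":-0.04,"dz":0.11,"roll":13.5}
    - {"fingers":0.9,"dx":-0.013,"dy":-0.04,"dz":0.16,"roll":13.5}
    - {"fingers":0.9,"dx":-0.013,"dy":-0.04,"dz":0.2,"roll":13.5}
    - {"fingers":0.9,"dx":-0.013,"dy":-0.04,"dz":0.23,"roll":13.5}
    - {"fingers":0.9,"dx":-0.013,"dy":-0.04,"dz":0.25,"roll":13.5}
    - {"fingers":0.9,"dx":-0.013,"dy":-0.04,"dz":0.259,"roll":13.5}
    - {"fingers":0.9,"dx":-0.013,"dy":-0.04,"dz":0.259,"roll":13.5}

```text
time: 2.9
tool_pos: [0.4873, -0.0036, 0.018]
tcp_rot: [-0.298, -3.126, -0.0]
wrist_force: [0.1, 0.1, 0.2]
width: 0.051
grip_force: 0.0
```

```bash
python3 - <<'E'
from h import *; from workcell import *
c=calibration("wrist"); p,d=read_camera("wrist"); s=read_state(); print(s["tool_pos"],s["width"],s["wrist_force"])
K,T=c["intrinsics"],c["world_to_cam"]
cv2.imwrite("pics/w2.png",p)
go(s,.50,0,.018,-.191)
E
```

```text
[ 0.48811843 -0.00383628  0.01879418] 0.05157209589290567 [-0.16085316 -0.03726695 -0.49003684]
t 2.95 dx,dy,dz mm [-10.9   6.    0.8] roll 0.05 tooly yaw -10.9 down [ 0.  0. -1.]
```

View pics/w2.png

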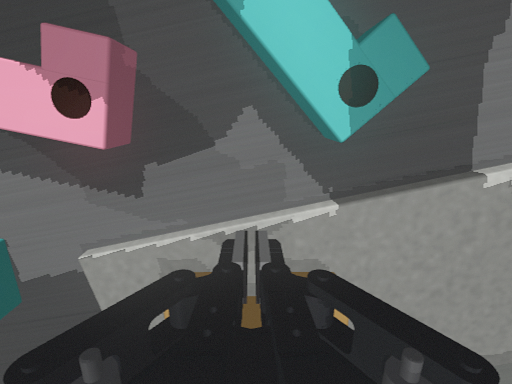

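The lugs show symmetrically on both sides of the fingers, at (203,273) and (298,274), so the fingers line up with the notch. Pushing now.

Call:
step_arm:
  commands:
    - {"fingers":0.9,"dx":-0.01}
    - {"fingers":0.9,"dx":-0.02}
    - {"fingers":0.9,"dx":-0.025}
    - {"fingers":0.9,"dx":-0.03}
    - {"fingers":0.9,"dx":-0.035,"roll":-1}
    - {"fingers":0.9,"dx":-0.04,"roll":-2}
    - {"fingers":0.9,"dx":-0.045,"roll":-3}
    - {"fingers":0.9,"dx":-0.05,"roll":-4}

```text
invalid input
```

```bash
cat > m.py <<'E'
from h import *; from workcell import *
import sys
c=calibration("top"); p,d=read_camera("top"); s=read_state(); K,T=c["intrinsics"],c["world_to_cam"]
cv2.imwrite(sys.argv[1],p); W=cloud(p,d,K,T); hsv=cv2.cvtColor(p,cv2.COLOR_BGR2HSV)
R,ps=tool(s); print("t",round(s["time"],2),"tcp fix",tofix(*s["tool_pos"][:2]),"z",s["tool_pos"][2],"yaw rel",np.degrees(ps-FIX[2]),"F",s["wrist_force"])
g=place([[-float(sys.argv[2])/1000 if len(sys.argv)>2 else .018,.003,0]],*s["tool_pos"][:2],ps)[0]
m=(abs(W[...,0]-.56)<.11)&(abs(W[...,1]-.06)<.18)&(hsv[...,0]>8)&(hsv[...,0]<35)&(hsv[...,1]>90)
print("ochre px",m.sum(),"mean",W[m].mean(0))
# fit on ochre mask, ignoring pixels covered by the arm
arm=(W[...,2]>.06)
def cost(v):
    S=sil(CORE,.012,.042,(v[0],v[1],v[2]/10),K,T); return (np.abs(S-m)*~arm)[130:230,150:310].sum()/max(m.sum(),1)
x0=np.array([g[0],g[1],ps*10])
r=minimize(cost,x0,method="Nelder-Mead",options=dict(initial_simplex=x0+np.array([[0,0,0],[.008,0,0],[0,.008,0],[0,0,.8]])))
print("core fix",tofix(*r.x[:2]),"ang",np.degrees(r.x[2]/10-FIX[2]),"cost",r.fun)
E
python3 m.py pics/t3.png
```

```text
t 3.0 tcp fix [-70.60268178 -81.8342356 ] z 0.019251802213907467 yaw rel -12.414608012352957 F [-0.19226724  0.42059921  0.08467761]
ochre px 0 mean [nan nan nan]
core fix [-44.38135522 -82.98351664] ang -12.414608012352957 cost 0.0m.py:8: RuntimeWarning: Mean of empty slice.
  print("ochre px",m.sum(),"mean",W[m].mean(0))
  ret = um.true_divide(
```

Call:
step_arm:
  commands:
    - {"fingers":0.9,"dx":-0.01,"dy":0,"dz":0,"roll":0}
    - {"fingers":0.9,"dx":-0.02,"dy":0,"dz":0,"roll":0}
    - {"fingers":0.9,"dx":-0.025,"dy":0,"dz":0,"roll":0}
    - {"fingers":0.9,"dx":-0.03,"dy":0,"dz":0,"roll":0}
    - {"fingers":0.9,"dx":-0.035,"dy":0,"dz":0,"roll":-1}
    - {"fingers":0.9,"dx":-0.04,"dy":0,"dz":0,"roll":-2}
    - {"fingers":0.9,"dx":-0.045,"dy":0,"dz":0,"roll":-3}
    - {"fingers":0.9,"dx":-0.05,"dy":0,"dz":0,"roll":-4}

```text
time: 4.0
tool_pos: [0.537, -0.014, 0.0183]
tcp_rot: [-0.189, -3.136, 0.0]
wrist_force: [-1.9, -0.4, -0.2]
width: 0.047
grip_force: 0.4
```

```bash
cat > m.py <<'E'
from h import *; from workcell import *
import sys
c=calibration("scene"); p,d=read_camera("scene"); s=read_state(); K,T=c["intrinsics"],c["world_to_cam"]
W=cloud(p,d,K,T); hsv=cv2.cvtColor(p,cv2.COLOR_BGR2HSV)
R,ps=tool(s); print("t",round(s["time"],2),"tcp fix",tofix(*s["tool_pos"][:2]),"z",s["tool_pos"][2],"yaw rel",np.degrees(ps-FIX[2]),"F",s["wrist_force"])
g=place([[-.018,.003,0]],*s["tool_pos"][:2],ps)[0]; g=place([[.018,.003,0]],*s["tool_pos"][:2],ps)[0]
ochre=(hsv[...,0]>8)&(hsv[...,0]<35)&(hsv[...,1]>90)
F=np.array([tofix(*q) for q in [(0,0)]]) 
X=W-np.array([FIX[0],FIX[1],0]); cx,sx=np.cos(FIX[2]),np.sin(FIX[2]); fx=cx*X[...,0]+sx*X[...,1]; fy=-sx*X[...,0]+cx*X[...,1]
m=ochre&(fx>-.09)&(fx<.075)&(fy>-.195)&(fy<.16)&(W[...,2]>.016)&(d>0); m=big(m)
arm=W[...,2]>.055
rail=np.maximum(sil(box(60,80,-190,150),.012,.04,FIX,K,T),sil(box(-25,60,125,150),.012,.04,FIX,K,T))>.5
def cost(v):
    S=sil(CORE,.012,.042,(v[0],v[1],v[2]/10),K,T); return (np.abs(S-m)*~arm*~rail).sum()/max(m.sum(),1)
best=None
for da in(-1,0,1):
    x0=np.array([g[0],g[1],(ps+da*.08)*10])
    r=minimize(cost,x0,method="Nelder-Mead",options=dict(initial_simplex=x0+np.array([[0,0,0],[.008,0,0],[0,.008,0],[0,0,.8]])))
    if best is None or r.fun<best.fun: best=r
r=best
print("px",m.sum(),"core fix",tofix(*r.x[:2]),"ang",np.degrees(r.x[2]/10-FIX[2]),"cost",r.fun)
o=p.copy(); o[cv2.morphologyEx(m.astype(np.uint8),cv2.MORPH_GRADIENT,np.ones((3,3)))>0]=(0,0,255)
u,v=proj([[g[0],g[1],.04]],K,T)[0].astype(int)
cv2.imwrite(sys.argv[1],cv2.resize(np.hstack([a[v-60:v+60,u-66:u+66] for a in(p,o)]),None,fx=3,fy=3))
E
python3 m.py pics/s3.png
```

```text
t 4.05 tcp fix [-21.51351893 -93.25007935] z 0.01855481572813393 yaw rel -8.367120045525645 F [ 0.62274568  0.18363593 -0.1792572 ]
px 535 core fix [ -5.38791057 -94.48578037] ang -11.545140471003048 cost 0.14053738317757009
```

View pics/s3.png

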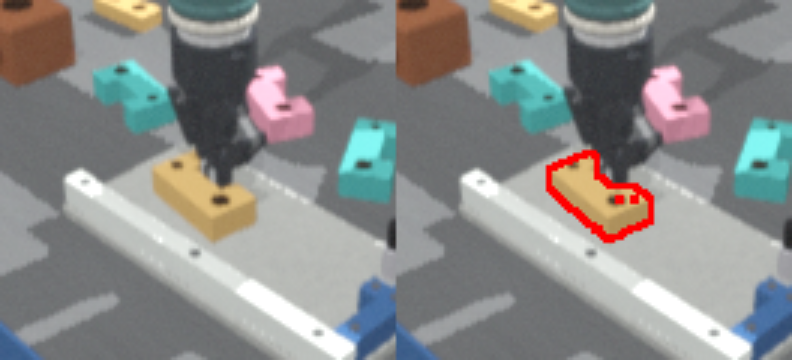

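The crop shows the fingers in the notch and the core (red outline) moving flat towards the rail. I'll keep going along fixture +x and square up the tool.

Call:
step_arm:
  commands:
    - {"fingers":0.9,"dx":-0.004,"dy":0.0006,"dz":0,"roll":-1}
    - {"fingers":0.9,"dx":-0.008,"dy":0.0012,"dz":0,"roll":-2}
    - {"fingers":0.9,"dx":-0.012,"dy":0.0018,"dz":0,"roll":-3}
    - {"fingers":0.9,"dx":-0.016,"dy":0.0024,"dz":0,"roll":-4}
    - {"fingers":0.9,"dx":-0.02,"dy":0.003,"dz":0,"roll":-5}
    - {"fingers":0.9,"dx":-0.024,"dy":0.0036,"dz":0,"roll":-6}
    - {"fingers":0.9,"dx":-0.028,"dy":0.0041,"dz":0,"roll":-7}
    - {"fingers":0.9,"dx":-0.032,"dy":0.0047,"dz":0,"roll":-8.4}

```text
time: 5.05
tool_pos: [0.5694, -0.0132, 0.0184]
tcp_rot: [-0.042, 3.141, 0.0]
wrist_force: [-1.5, -0.2, -1.0]
width: 0.05
grip_force: 0.4
```

```bash
python3 m.py pics/s4.png
```

```text
t 5.1 tcp fix [ 10.64796964 -93.10880676] z 0.018569615487069636 yaw rel 0.06973904514411303 F [ 0.70122699  0.47778543 -0.39844331]
px 461 core fix [ 31.72646589 -88.88904005] ang 2.695857682356139 cost 0.10656182212581344
```

Call:
step_arm:
  commands:
    - {"fingers":0.9,"dx":-0.002,"dy":0,"dz":0,"roll":0}
    - {"fingers":0.9,"dx":-0.004,"dy":0,"dz":0,"roll":0}
    - {"fingers":0.9,"dx":-0.006,"dy":0,"dz":0,"roll":0}
    - {"fingers":0.9,"dx":-0.007,"dy":0,"dz":0,"roll":0}
    - {"fingers":0.9,"dx":-0.008,"dy":0,"dz":0,"roll":0}

```text
time: 5.72
tool_pos: [0.577, -0.013, 0.0184]
tcp_rot: [0.04, -3.141, 0.0]
wrist_force: [-1.8, 1.0, 1.7]
width: 0.053
grip_force: 1.1
```

```bash
python3 m.py pics/s5.png
```

```text
t 5.78 tcp fix [ 17.852249   -93.07307247] z 0.01843482346261769 yaw rel -0.056841166194580295 F [-0.63687103  0.65473979  0.92123031]
px 389 core fix [ 39.89509621 -91.33670991] ang 2.3719661181477947 cost 0.11905526992287918
```

Call:
step_arm:
  commands:
    - {"fingers":0.9,"dx":-0.001,"dy":0,"dz":0,"roll":0}
    - {"fingers":0.9,"dx":-0.002,"dy":0,"dz":0,"roll":0}
    - {"fingers":0.9,"dx":-0.002,"dy":0,"dz":0,"roll":0}

```text
time: 6.15
tool_pos: [0.5781, -0.013, 0.0183]
tcp_rot: [0.04, -3.139, 0.0]
wrist_force: [-3.7, -0.2, 4.7]
width: 0.047
grip_force: 2.5
```

Call:
step_arm:
  commands:
    - {"fingers":0.9,"dx":-0.001,"dy":0,"dz":0,"roll":0}
    - {"fingers":0.9,"dx":-0.001,"dy":0,"dz":0,"roll":0}
    - {"fingers":0.9,"dx":-0.001,"dy":0,"dz":0,"roll":0}

```text
time: 6.52
tool_pos: [0.5781, -0.0129, 0.0181]
tcp_rot: [0.04, -3.137, -0.0]
wrist_force: [-8.2, -0.5, 5.7]
width: 0.051
grip_force: 3.8
```

```bash
python3 m.py pics/s6.png
```

```text
t 6.58 tcp fix [ 18.644696   -93.03841659] z 0.01809749652559943 yaw rel -0.055055084126124115 F [-7.42082433 -0.3994383   5.70118618]
px 378 core fix [ 41.53912474 -90.00130142] ang 3.0500225122408433 cost 0.113260582010582
```

View pics/s6.png

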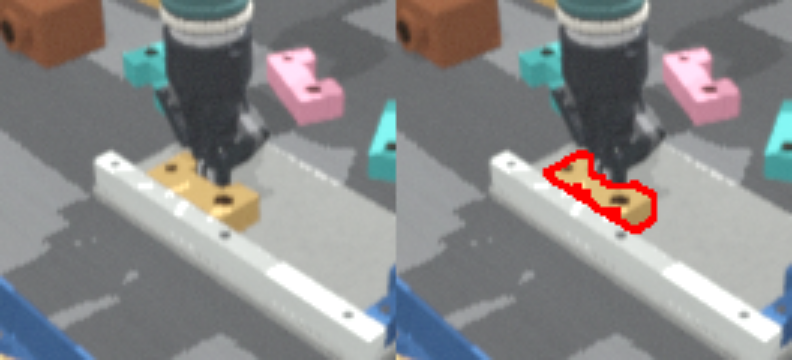

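The outline shows the core flat along the rail. The TCP stalled at fixture x≈18.6 with the force at about 8 N, so it is pinned at fixture y≈-90. Now I'll slide it along +y, keeping it pinned.

Call:
step_arm:
  commands:
    - {"fingers":0.9,"dx":0,"dy":0.005,"dz":0,"roll":0}
    - {"fingers":0.9,"dx":0,"dy":0.01,"dz":0,"roll":0}
    - {"fingers":0.9,"dx":0,"dy":0.016,"dz":0,"roll":0}
    - {"fingers":0.9,"dx":0,"dy":0.023,"dz":0,"roll":0}
    - {"fingers":0.9,"dx":0,"dy":0.03,"dz":0,"roll":0}
    - {"fingers":0.9,"dx":0,"dy":0.037,"dz":0,"roll":0}
    - {"fingers":0.9,"dx":0,"dy":0.044,"dz":0,"roll":0}
    - {"fingers":0.9,"dx":0,"dy":0.05,"dz":0,"roll":0}

```text
time: 7.58
tool_pos: [0.5768, 0.036, 0.0174]
tcp_rot: [0.04, -3.137, 0.003]
wrist_force: [-4.9, -5.2, 2.2]
width: 0.046
grip_force: 4.1
```

```bash
python3 m.py pics/s7.png
```

```text
t 7.62 tcp fix [ 18.58812117 -43.45893762] z 0.017357867645079853 yaw rel -0.030897683483883075 F [-6.31027569 -2.58176377  1.51358183]
px 416 core fix [ 39.78945543 -48.51105756] ang -0.21557700268936766 cost 0.07737379807692307
```

Call:
step_arm:
  commands:
    - {"fingers":0.9,"dx":-0.0003,"dy":0.008,"dz":0,"roll":0}
    - {"fingers":0.9,"dx":-0.0004,"dy":0.016,"dz":0,"roll":0}
    - {"fingers":0.9,"dx":-0.0005,"dy":0.024,"dz":0,"roll":0}
    - {"fingers":0.9,"dx":-0.0005,"dy":0.032,"dz":0,"roll":0}
    - {"fingers":0.9,"dx":-0.0005,"dy":0.04,"dz":0,"roll":0}
    - {"fingers":0.9,"dx":-0.0005,"dy":0.048,"dz":0,"roll":0}
    - {"fingers":0.9,"dx":-0.0005,"dy":0.054,"dz":0,"roll":0}
    - {"fingers":0.9,"dx":-0.0005,"dy":0.06,"dz":0,"roll":0}

```text
time: 8.62
tool_pos: [0.5752, 0.0952, 0.0174]
tcp_rot: [0.04, -3.136, 0.005]
wrist_force: [-7.2, -7.9, 4.4]
width: 0.05
grip_force: 5.2
```

```bash
python3 m.py pics/s8.png
```

```text
t 8.68 tcp fix [18.58655571 15.80626332] z 0.017421577364267228 yaw rel -0.02354216678784426 F [-7.08732697 -5.52065056  4.17116242]
px 458 core fix [39.44015678 11.27034822] ang -0.5098212069512311 cost 0.08133187772925764
```

View pics/s8.png

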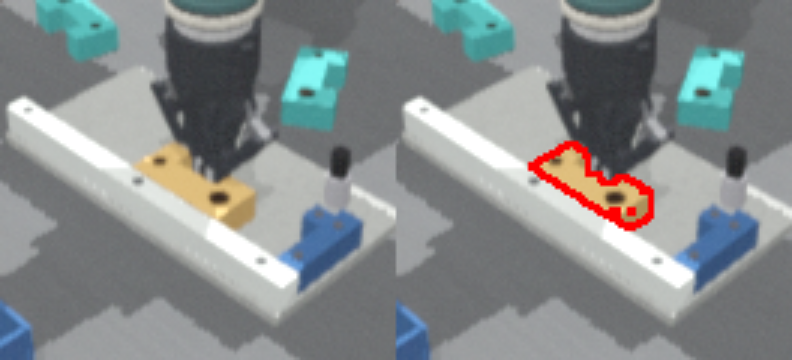

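The core is still flush with the rail, heading for the gap at the blue keeper, and clear of the gauge.

Call:
step_arm:
  commands:
    - {"fingers":0.9,"dx":0,"dy":0.008,"dz":0,"roll":0}
    - {"fingers":0.9,"dx":0,"dy":0.016,"dz":0,"roll":0}
    - {"fingers":0.9,"dx":0,"dy":0.024,"dz":0,"roll":0}
    - {"fingers":0.9,"dx":0,"dy":0.032,"dz":0,"roll":0}
    - {"fingers":0.9,"dx":0,"dy":0.039,"dz":0,"roll":0}
    - {"fingers":0.9,"dx":0,"dy":0.045,"dz":0,"roll":0}
    - {"fingers":0.9,"dx":0,"dy":0.05,"dz":0,"roll":0}
    - {"fingers":0.9,"dx":0,"dy":0.054,"dz":0,"roll":0}

```text
time: 9.68
tool_pos: [0.5737, 0.1489, 0.0174]
tcp_rot: [0.04, -3.135, 0.006]
wrist_force: [-7.2, -8.3, 5.2]
width: 0.049
grip_force: 5.7
```

Call:
step_arm:
  commands:
    - {"fingers":0.9,"dx":0,"dy":0.002,"dz":0,"roll":0}
    - {"fingers":0.9,"dx":0,"dy":0.004,"dz":0,"roll":0}
    - {"fingers":0.9,"dx":0,"dy":0.006,"dz":0,"roll":0}

```text
time: 10.05
tool_pos: [0.5735, 0.1547, 0.0174]
tcp_rot: [0.04, -3.135, 0.006]
wrist_force: [-7.1, -8.5, 4.5]
width: 0.047
grip_force: 5.8
```

```bash
python3 m.py pics/s9.png
```

```text
t 10.1 tcp fix [18.52079086 74.84931527] z 0.017387105697197227 yaw rel -0.02957057455823077 F [-7.29322619 -6.78563192  4.64732116]
px 442 core fix [39.8448379  71.47849267] ang 0.8163765588968586 cost 0.10025452488687783
```

Call:
step_arm:
  commands:
    - {"fingers":0.9,"dx":0,"dy":0.001,"dz":0,"roll":0}
    - {"fingers":0.9,"dx":0,"dy":0.002,"dz":0,"roll":0}
    - {"fingers":0.9,"dx":0,"dy":0.003,"dz":0,"roll":0}
    - {"fingers":0.9,"dx":0,"dy":0.003,"dz":0,"roll":0}

```text
time: 10.6
tool_pos: [0.5735, 0.1577, 0.0174]
tcp_rot: [0.04, -3.135, 0.006]
wrist_force: [-6.9, -7.4, 3.6]
width: 0.052
grip_force: 5.7
```

Call:
step_arm:
  commands:
    - {"fingers":0.9,"dx":0,"dy":0.001,"dz":0,"roll":0}
    - {"fingers":0.9,"dx":0,"dy":0.002,"dz":0,"roll":0}
    - {"fingers":0.9,"dx":0,"dy":0.002,"dz":0,"roll":0}

```text
time: 10.98
tool_pos: [0.5735, 0.1585, 0.0174]
tcp_rot: [0.041, -3.135, 0.009]
wrist_force: [-6.9, -12.2, 5.3]
width: 0.053
grip_force: 8.1
```

Call:
step_arm:
  commands:
    - {"fingers":0.9,"dx":0,"dy":0.001,"dz":0,"roll":0}
    - {"fingers":0.9,"dx":0,"dy":0.002,"dz":0,"roll":0}
    - {"fingers":0.9,"dx":0,"dy":0.002,"dz":0,"roll":0}
    - {"fingers":0.9,"dx":0,"dy":0.002,"dz":0,"roll":0}

```text
time: 11.48
tool_pos: [0.5734, 0.1586, 0.0174]
tcp_rot: [0.042, -3.135, 0.013]
wrist_force: [-6.0, -19.7, 6.6]
width: 0.049
grip_force: 11.5
```

```bash
python3 m.py pics/s10.png
```

```text
t 11.53 tcp fix [18.50907565 78.48775444] z 0.01741538714040008 yaw rel 0.0193832956016854 F [ -5.82131116 -19.46265743   6.21990263]
px 431 core fix [39.45801374 76.19901827] ang 0.672507596805555 cost 0.0990429234338747
```

View pics/s10.png

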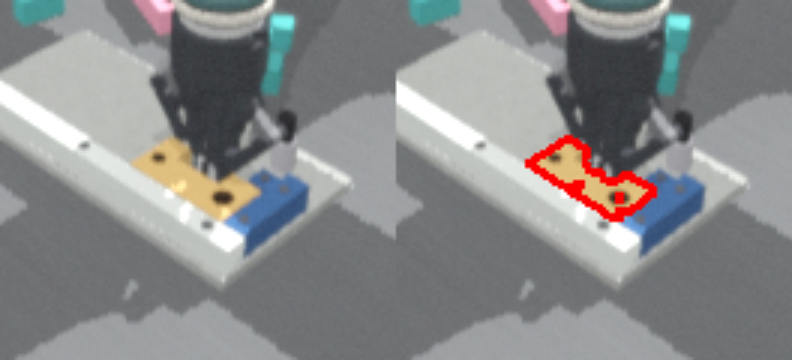

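The core is home against both faces: the TCP stalled at y≈78.5 with Fy at about -20 N, and the picture shows it tight in the corner. Backing off diagonally, then straight up.

Call:
step_arm:
  commands:
    - {"fingers":0.9,"dx":0.002,"dy":-0.003,"dz":0,"roll":0}
    - {"fingers":0.9,"dx":0.004,"dy":-0.006,"dz":0,"roll":0}
    - {"fingers":0.9,"dx":0.007,"dy":-0.009,"dz":0,"roll":0}
    - {"fingers":0.9,"dx":0.01,"dy":-0.011,"dz":0,"roll":0}
    - {"fingers":0.9,"dx":0.01,"dy":-0.011,"dz":0,"roll":0}

```text
time: 12.15
tool_pos: [0.5663, 0.153, 0.0185]
tcp_rot: [-0.04, 3.141, 0.0]
wrist_force: [0.6, -0.7, -0.2]
width: 0.048
grip_force: 0.0
```

```bash
python3 m.py pics/s11.png
```

```text
t 12.2 tcp fix [11.40246308 73.17836956] z 0.018576309919295667 yaw rel -0.04544643650452335 F [-0.56599284  0.59169881  1.18783316]
px 423 core fix [39.95143758 76.5553317 ] ang 1.4999217412846066 cost 0.11362293144208038
```

Free of contact, with a gap of about 5–7 mm on each side. Lifting out and moving back for a clear view.

Call:
step_arm:
  commands:
    - {"fingers":0.9,"dx":0,"dy":0,"dz":-0.02,"roll":0}
    - {"fingers":0.9,"dx":0,"dy":0,"dz":-0.05,"roll":0}
    - {"fingers":0.9,"dx":0,"dy":0,"dz":-0.1,"roll":0}
    - {"fingers":0.9,"dx":0,"dy":0,"dz":-0.15,"roll":0}
    - {"fingers":0.9,"dx":0.05,"dy":0,"dz":-0.2,"roll":0}
    - {"fingers":0.9,"dx":0.1,"dy":0,"dz":-0.24,"roll":0}
    - {"fingers":0.9,"dx":0.12,"dy":0,"dz":-0.26,"roll":0}
    - {"fingers":0.9,"dx":0.12,"dy":0,"dz":-0.26,"roll":0}

```text
time: 13.2
tool_pos: [0.4469, 0.1504, 0.2831]
tcp_rot: [-0.041, 3.133, 0.004]
wrist_force: [-0.6, 0.3, 0.6]
width: 0.045
grip_force: 0.0
```

```bash
python3 - <<'E'
from h import *; from workcell import *
c=calibration("wrist"); p,d=read_camera("wrist"); K,T=c["intrinsics"],c["world_to_cam"]; print(read_state()["tool_pos"],read_state()["joint_vel"])
pos,f=corefit(p,K,T,(.59,.155,.026)); print("core fix",tofix(*pos[:2]),"ang",np.degrees(pos[2]-FIX[2]),f)
u,v=proj([[.57,.15,.03]],K,T)[0].astype(int); u=min(max(u,100),412);v=min(max(v,75),309); print(u,v)
cv2.imwrite("pics/w12.png",cv2.resize(p[v-75:v+75,u-100:u+100],None,fx=4,fy=4,interpolation=cv2.INTER_CUBIC))
E
```

```text
[0.44710321 0.15015441 0.28107411] [-0.00794536  0.05380149  0.01946427 -0.0009324  -0.01426732  0.00057238]
core fix [35.58027867 75.46485742] ang 0.3389779459865122 9.455921173095703
248 238
```

View pics/w12.png

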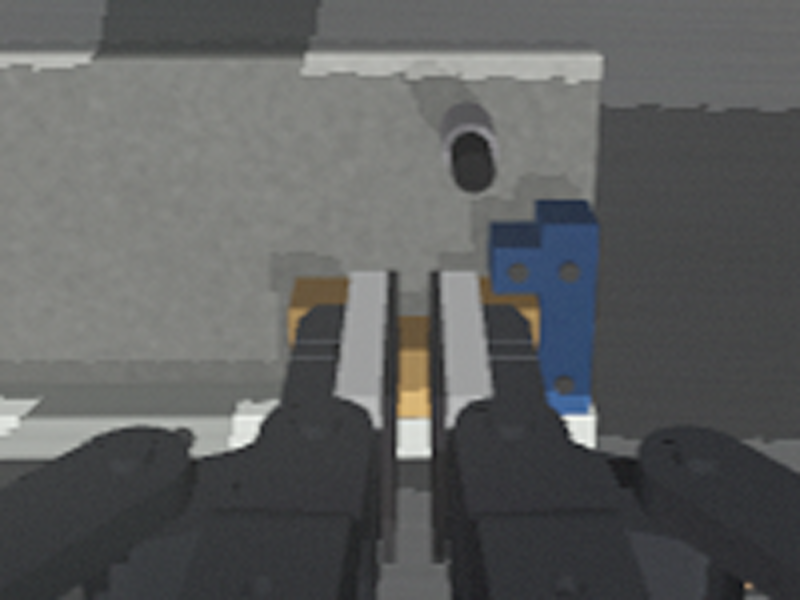

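The last crop shows the core past the keeper and against the blue stop at (540,320), with the gauge upright at (470,150). I'll move the arm aside for a numeric check from the top camera.

Call:
step_arm:
  commands:
    - {"fingers":0.9,"dx":0,"dy":0.06,"dz":0,"roll":0}
    - {"fingers":0.9,"dx":0,"dy":0.12,"dz":0,"roll":0}
    - {"fingers":0.9,"dx":0,"dy":0.18,"dz":0,"roll":0}
    - {"fingers":0.9,"dx":0.05,"dy":0.24,"dz":0,"roll":0}
    - {"fingers":0.9,"dx":0.1,"dy":0.3,"dz":0,"roll":0}
    - {"fingers":0.9,"dx":0.1,"dy":0.3,"dz":0,"roll":0}
    - {"fingers":0.9,"dx":0.1,"dy":0.3,"dz":0,"roll":0}
    - {"fingers":0.9,"dx":0.1,"dy":0.3,"dz":0,"roll":0}

```text
time: 14.25
tool_pos: [0.3395, 0.4468, 0.2772]
tcp_rot: [0.04, -3.141, 0.003]
wrist_force: [0.3, -0.4, 0.6]
width: 0.053
grip_force: 0.0
```

```bash
python3 - <<'E'
from h import *; from workcell import *
z=np.load("top0.npz"); p0=z["p"]
c=calibration("top"); p,d=read_camera("top"); K,T=c["intrinsics"],c["world_to_cam"]; s=read_state(); print(s["time"],s["tool_pos"],s["joint_vel"].max() if hasattr(s["joint_vel"],"max") else s["joint_vel"])
W=cloud(p,d,K,T)
pos,f=corefit(p,K,T,(.59,.155,.026)); print("core fix",tofix(*pos[:2]),"ang",np.degrees(pos[2]-FIX[2]),f)
g=np.zeros(d.shape,bool); g[195:215,180:195]=1; g&=W[...,2]>.055; print("gauge",np.median(W[g],0))
df=(np.abs(p.astype(int)-p0).max(-1)>50).astype(np.uint8); n,l,st,ce=cv2.connectedComponentsWithStats(df); print([(st[i,:5].tolist()) for i in range(1,n) if st[i,4]>15])
E
```

```text
14.3 [0.33974453 0.44648459 0.27744582] 0.004038203523274336
core fix [34.64640398 75.4937949 ] ang -0.5444586419570462 0.08603603392839432
gauge [0.49983879 0.17434982 0.06591232]
[[141, 0, 28, 26, 481], [197, 62, 32, 16, 226], [230, 62, 17, 3, 28], [252, 63, 39, 25, 259], [130, 69, 8, 4, 24], [60, 71, 13, 2, 25], [133, 70, 98, 78, 3324], [102, 74, 12, 14, 104], [254, 79, 5, 9, 25], [99, 89, 12, 32, 190], [259, 89, 18, 7, 79], [282, 90, 15, 5, 53], [239, 99, 57, 48, 1298], [107, 116, 31, 19, 322], [98, 121, 9, 12, 73], [0, 125, 46, 67, 855], [69, 127, 17, 4, 40], [32, 132, 5, 11, 25], [96, 137, 25, 21, 196], [120, 139, 10, 6, 39], [239, 163, 15, 2, 21], [178, 164, 49, 21, 600], [234, 181, 37, 25, 587], [23, 205, 6, 14, 50], [53, 204, 15, 24, 148], [248, 213, 5, 20, 42], [218, 215, 6, 10, 34], [0, 241, 44, 38, 986], [220, 253, 3, 13, 25], [44, 254, 10, 15, 79], [290, 259, 5, 6, 23], [0, 295, 65, 89, 3175], [202, 308, 25, 56, 839], [220, 366, 6, 8, 24], [238, 373, 7, 9, 41], [255, 372, 9, 12, 60]]
```

The core fits at fixture x 34.6, y 75.5 mm and -0.5°, and the gauge hasn't moved. Handing in.

```bash
python3 -c "from workcell import *; print(finish_job())"
```

```text
the job is handed in; nothing more can be done
None
```

I handed the job in with the core in the corner pocket, flush against rail and stop (measured at fixture x ≈ 34.6, y ≈ 75.5 mm, 0.5° off square), and the fingers clear of it.

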